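# Level the tray balance

### The job

Both green half housings on the two-tray balance lie in the same tray, so that side has sunk. Move one of them across to the empty tray, so that one lies flat, open side up, inside each tray and the two trays sit level. Use only the two housings that are already on the balance, not the spare one on the worktop, and take your hand off at the end.

Things in the scene. Friction and masses are not known exactly. Their poses are not given: they have to be found in the camera images.
- shell_1_mid (a point): green moulded half housing, an open trough 27 mm wide, 74 long, 13 high, about 18 g; one of the two that start side by side in one balance tray, centres about 72 mm apart, long sides facing. The point is its centre, 6.5 mm above its underside; x across its width, y along its length, z up (open side). Grasp it by the long sides.
- shell_2_mid (a point): green moulded half housing, an open trough 27 mm wide, 74 long, 13 high, about 18 g; one of the two that start side by side in one balance tray, centres about 72 mm apart, long sides facing. The point is its centre, 6.5 mm above its underside; x across its width, y along its length, z up (open side). Grasp it by the long sides.
- tray_1_floor (a point): balance tray that starts with both half housings, left or right; point at the centre of its floor. Steel, 126 mm (its x, away from the robot) by 160 mm (its y), walls 3 mm thick, 6 mm above the floor. Level: floor 85 mm over the worktop. Trays stay horizontal and move only up and down, opposite to each other, 12 mm each way, yielding to a light touch (20 N/m); centres 190 mm apart.
- tray_2_floor (a point): balance tray that starts empty, left or right; point at the centre of its floor. Steel, 126 mm (its x, away from the robot) by 160 mm (its y), walls 3 mm thick, 6 mm above the floor. Level: floor 85 mm over the worktop. Trays stay horizontal and move only up and down, opposite to each other, 12 mm each way, yielding to a light touch (20 N/m); centres 190 mm apart.
Mind the look-alikes: they are no part of the job. What is shaped like the part that bears shell_2_mid but pink is not meant.

How it is judged (in metres and radians):
At the end, for the whole second after the job is handed in: One of the two half housings lies in each tray: its centre within 55 mm (tray x) and 70 mm (tray y) of the tray's centre, 2 to 12 mm above the tray floor, open side up and tilted less than about 10 degrees; both tray floors are within 4.5 mm of the level height of 85 mm (they start 12 mm off) (((x of shell_1_mid in the frame of tray_1_floor between -0.055 and 0.055 m and y of shell_1_mid in the frame of tray_1_floor between -0.07 and 0.07 m and z of shell_1_mid in the frame of tray_1_floor between 0.002 and 0.012 m and x of shell_2_mid in the frame of tray_2_floor between -0.055 and 0.055 m and y of shell_2_mid in the frame of tray_2_floor between -0.07 and 0.07 m and z of shell_2_mid in the frame of tray_2_floor between 0.002 and 0.012 m) or (x of shell_2_mid in the frame of tray_1_floor between -0.055 and 0.055 m and y of shell_2_mid in the frame of tray_1_floor between -0.07 and 0.07 m and z of shell_2_mid in the frame of tray_1_floor between 0.002 and 0.012 m and x of shell_1_mid in the frame of tray_2_floor between -0.055 and 0.055 m and y of shell_1_mid in the frame of tray_2_floor between -0.07 and 0.07 m and z of shell_1_mid in the frame of tray_2_floor between 0.002 and 0.012 m)) and angle between each of shell_1_mid, shell_2_mid's own z axis and vertical below 0.17 rad and height (world z) of tray_1_floor between 0.0805 and 0.0895 m and height (world z) of tray_2_floor between 0.0805 and 0.0895 m); the robot touches nothing.
It also fails if it takes over 38 s, if anything falls off the work surface, if the arm or the gripper's body presses on something with over 40 N, if the wrist force passes 120 N, or if a joint passes its speed limit or range.

### The arm

A 7-joint arm with a two-finger parallel gripper is mounted at the origin on a cart in front of the work surface, level with it; the furniture and walls round the work are solid. World frame = base frame: x ahead of the robot, y to its left, z up, the work surface at z = 0. Lengths are in m, angles in degrees, forces in N, time in s.
With the tool pointing down it reaches from about 0.4 to 0.875 m from the base axis. Payload 6.5 kg.
Tool frame: the origin (TCP) lies on the centre line of the jaws, within the pads' length; the fingertips stand 22 mm ahead of it and the grasp point (between the pads) lies 3 mm ahead of it; z points along the fingers, y is the direction in which the jaws open and shut (so a half turn about z gives the same grasp; the last joint's range is limited). The gripper opens to 88 mm and grips with 3 to 60 N. Pads are 18 mm wide; open, the fingers measure 123 mm over their backs; the gripper's body (75 mm by 187 mm) begins 45 mm behind the grasp point.
Start: joints at [-80.799, 30.733, -0.252, 88.115, 0.149, 61.152, -4.079], TCP at [0.146, 0.633, 0.261] pointing down, gripper open.
Joint ranges: [-154.64, 154.64], [-21.42, 123.67], [-72.66, 72.17], [13.99, 137.28], [-74.86, 254.86], [10.95, 109.41], [-158.01, 158.01]. Speed limits (degrees/s): [136.94, 136.94, 180, 180, 180, 180, 180].

### API

Orientations are given as a 3x3 rotation matrix whose columns are the frame's x, y, z axes.
In Python, from bench import bot, imaging gives the robot as it stands.
- The arm moves only by the shell command python3 -m jog 'ROWS' [FORCE]. ROWS is JSON, a list that holds one entry, the list of rows, each a list of 7 numbers: the closure, from 0 (fully open) to 1 (shut), then the shift along the world's x, y, z as a fraction of full scale, then the turn, a rotation vector about the world's x, y, z as a fraction of full scale. A call has exactly 10 rows; each row shifts and turns the commanded pose from where the row before left it; what a row does not reach is not made up. Full scale, the value 1, is 150 mm for a shift and pi/2 rad for a turn. A row lasts 1/10 s, in which the tool goes at most 50 mm and 8.59 degrees, less where a joint would pass 70% of its speed; a pose out of reach is approached as far as the arm can. A call with a number of a shift or a turn outside -1 to 1 is refused whole. A call with a gripper value outside its range is refused whole. The fingers move at their own pace and stop on an object; FORCE is the grip in N (left out, the last holds). Time passes only in rows, so rows that do not move let the fingers close, or fill a call up. It gives the time, the measured TCP pose, the force and the opening at its end, in the units of the state.
- bot.get_state(): the state, without advancing time (a new reading comes with each control period).
- imaging.grab_frame(name): name is "side" or "top" or "wrist"; returns (picture, depth): 384x512x3 uint8, red, green, blue; 384x512 float32, m along the optical axis (not along the pixel's ray), 0 where there is no reading.
- imaging.get_calibration(name): a dict with "camera_matrix" (3x3 intrinsics, pixels), "view" (4x4, takes a point from world to camera coordinates). Camera axes: x right, y down, z forward; pixel columns grow to the right and rows downward; lengths in m; the calibration is good to about 2 mm. A picture is of the moment at which its call begins: read the wrist's pose just before it. get_calibration takes no time and is no camera call; for the wrist camera it gives the pose at the moment of the call.
- bot.sign_off(): hands the job in, once; it reports no verdict.
The state is a dict: "time": time; "joints": joint angles; "qd": joint speeds; "joint_torque": joint torques, N m; "ee_pos": TCP position; "eef_rot": TCP orientation; "ft_force": force on the tool from outside, world axes, zero at the start; "moment": the same for the moment, N m; "grip_width": finger opening in m.
Only numpy, scipy, OpenCV 4.12 (cv2) and the standard library are available. Lean on these libraries where they do the work, as an engineer would, in place of code of your own. Each camera call takes 0.05 s, during which the arm holds its last target.

## Working session

There is one attempt and no reset: what is moved stays moved. The work goes in short steps, Python scripts to look and compute and a shell command to move; the robot and the scene stay as the last step left them, time stands still between calls to the robot, and variables do not carry over. Pictures are saved under pics/ and viewed, and the job is handed in when it is done.

```bash
ls; mkdir -p pics
python3 - <<'E'
from bench import bot, imaging
import cv2,numpy as np
s=bot.get_state()
for k in s: print(k,np.round(s[k],3).tolist())
for n in("top","side"):
    p,d=imaging.grab_frame(n); c=imaging.get_calibration(n)
    print(n,np.round(c["camera_matrix"],1).tolist(),np.round(c["view"],3).tolist())
    cv2.imwrite(f"pics/{n}0.png",p[:,:,::-1]); np.save(f"pics/{n}0.npy",d)
E
```

```text
pics
time 0.0
joints [-80.798, 30.78, -0.256, 88.169, 0.149, 61.151, -4.081]
qd [-0.002, -0.003, -0.093, 0.036, 0.022, 0.043, 0.013]
joint_torque [-0.001, -57.095, 0.99, -25.16, -0.056, 0.018, 0.0]
ee_pos [0.146, 0.633, 0.26]
eef_rot [[-0.974, 0.225, -0.0], [0.225, 0.974, -0.002], [-0.0, -0.002, -1.0]]
ft_force [0.641, 0.711, 0.024]
moment [-0.054, 0.026, -0.06]
grip_width 0.088
top [[400.5, 0.0, 255.8], [0.0, 400.5, 194.4], [0.0, 0.0, 1.0]] [[-0.171, -0.985, -0.003, 0.12], [-0.963, 0.168, -0.21, 0.509], [0.207, -0.033, -0.978, 0.809], [0.0, 0.0, 0.0, 1.0]]
side [[358.0, 0.0, 258.9], [0.0, 358.0, 188.2], [0.0, 0.0, 1.0]] [[-0.962, -0.273, -0.02, 0.513], [-0.16, 0.618, -0.77, 0.093], [0.223, -0.737, -0.638, 0.813], [0.0, 0.0, 0.0, 1.0]]
```

View pics/top0.png

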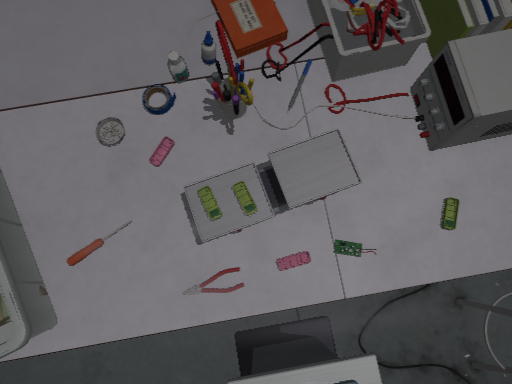

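View pics/side0.png

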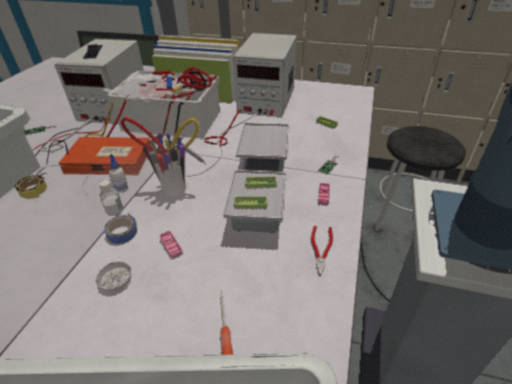

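```bash
cat > h.py <<'E'
import numpy as np
from bench import imaging
def w(n,u,v,d):
    c=imaging.get_calibration(n);K=np.array(c["camera_matrix"]);T=np.linalg.inv(np.array(c["view"]))
    p=np.linalg.inv(K)@[u,v,1]*d
    return (T@np.r_[p,1])[:3]
def ray_z(n,u,v,z):
    a=w(n,u,v,1e-6);b=w(n,u,v,1.);return a+(b-a)*(z-a[2])/(b[2]-a[2])
def tri(obs):
    A=np.zeros((3,3));B=np.zeros(3)
    for n,u,v in obs:
        a=w(n,u,v,1e-6);b=w(n,u,v,1.);d=(b-a)/np.linalg.norm(b-a);P=np.eye(3)-np.outer(d,d);A+=P;B+=P@a
    return np.linalg.solve(A,B)
E
python3 - <<'E'
import cv2
a=cv2.imread('pics/top0.png')[120:250,170:370];cv2.imwrite('pics/topc.png',cv2.resize(a,None,fx=4,fy=4,interpolation=2))
a=cv2.imread('pics/side0.png')[115:240,215:305];cv2.imwrite('pics/sidec.png',cv2.resize(a,None,fx=4.5,fy=4.5,interpolation=2))
import numpy as np,h
for n in('top','side'):
    im=cv2.imread(f'pics/{n}0.png');d=np.load(f'pics/{n}0.npy')
    hsv=cv2.cvtColor(im,cv2.COLOR_BGR2HSV);m=cv2.inRange(hsv,(28,80,50),(50,255,255))
    m=cv2.morphologyEx(m,cv2.MORPH_CLOSE,np.ones((5,5)))
    k,l,st,ce=cv2.connectedComponentsWithStats(m)
    for i in range(1,k):
        if st[i,4]>100:
            P=np.array([h.w(n,u,v,d[v,u]) for v,u in zip(*np.where(l==i)) if d[v,u]>0])
            if len(P)==0: continue
            print(n,ce[i].round(1),st[i],np.median(P,0).round(3),np.percentile(P[:,2],[5,95]).round(3), cv2.minAreaRect(np.float32(P[:,:2])))
pts={'top':[(200,220),(228,185),(260,220),(290,180),(330,170),(320,190)],'side':[(240,185),(275,190),(262,145),(280,140)]}
for n in pts:
    d=np.load(f'pics/{n}0.npy')
    for u,v in pts[n]: print(n,u,v,h.w(n,u,v,d[v,u]).round(4))
E
```

```text
top [243.8 196.7] [233 181  24  34 373] [0.518 0.058 0.075] [0.072 0.085] ((0.5134365558624268, 0.05712465941905975), (0.07127184420824051, 0.02537853643298149), 16.1856689453125)
top [208.9 201.4] [198 186  24  34 382] [0.521 0.131 0.075] [0.072 0.086] ((0.5157763361930847, 0.12962153553962708), (0.07066735625267029, 0.026428528130054474), 15.437602996826172)
top [450.9 212.3] [443 197  16  33 360] [ 0.417 -0.399  0.004] [-0.001  0.013] ((0.41484785079956055, -0.3933338522911072), (0.027970194816589355, 0.07246346771717072), 67.0781478881836)
side [199.1  70.9] [ 151   55   81   48 1224] [ 0.85  -0.452  0.129] [0.024 0.155] ((1.22061288356781, -0.7476183176040649), (0.2138199508190155, 1.058565378189087), 46.54454040527344)
side [326.5 121.8] [317 117  20  10 108] [ 0.411 -0.39   0.008] [0.001 0.013] ((0.4114736020565033, -0.39115431904792786), (0.030827216804027557, 0.07183414697647095), 66.6933364868164)
side [260.6 181.8] [246 177  30  10 272] [0.511 0.054 0.08 ] [0.074 0.086] ((0.5111544132232666, 0.05831606686115265), (0.0681154876947403, 0.030634623020887375), 16.68860626220703)Traceback (most recent call last):
  File "<stdin>", line 12, in <module>
  File "h.py", line 4, in w
    c=imaging.get_calibration(n);K=np.array(c["camera_matrix"]);T=np.linalg.inv(np.array(c["view"]))
ValueError: time passes only in moves, steps and waits
```

View pics/topc.png

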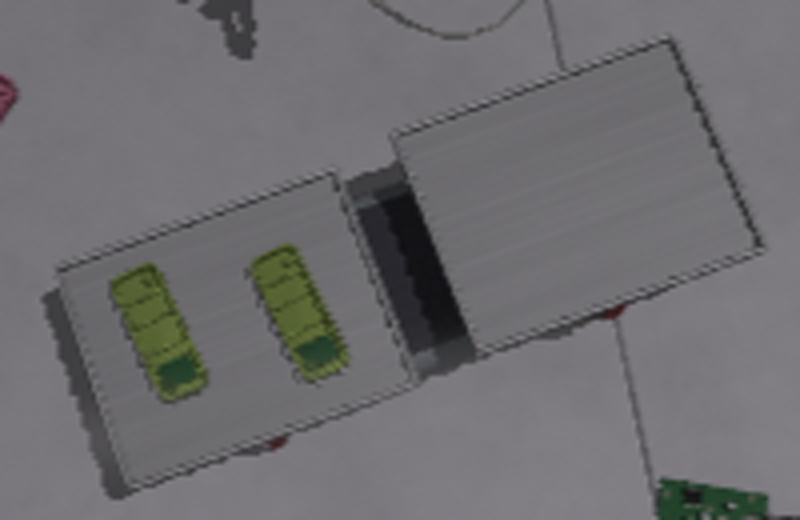

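View pics/sidec.png

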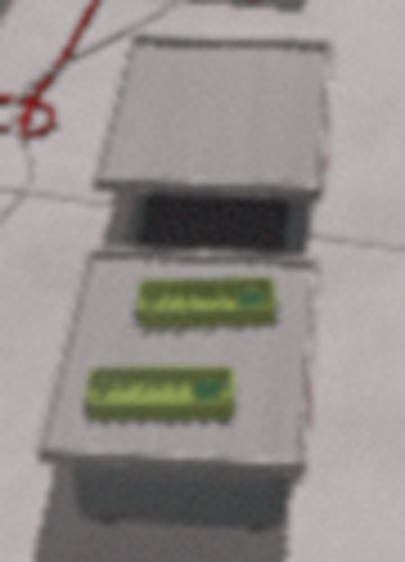

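```bash
python3 - <<'E'
from bench import imaging
import json
import numpy as np
json.dump({n:{k:np.array(v).tolist() for k,v in imaging.get_calibration(n).items()} for n in('top','side')},open('cal.json','w'))
E
cat > h.py <<'E'
import numpy as np,json
C=json.load(open('cal.json'))
def w(n,u,v,d,c=None):
    c=c or C[n];K=np.array(c["camera_matrix"]);T=np.linalg.inv(np.array(c["view"]))
    p=np.linalg.inv(K)@[u,v,1]*d
    return (T@np.r_[p,1])[:3]
def ray_z(n,u,v,z):
    a=w(n,u,v,1e-6);b=w(n,u,v,1.);return a+(b-a)*(z-a[2])/(b[2]-a[2])
def tri(obs):
    A=np.zeros((3,3));B=np.zeros(3);L=[]
    for n,u,v in obs:
        a=w(n,u,v,1e-6);b=w(n,u,v,1.);d=(b-a)/np.linalg.norm(b-a);P=np.eye(3)-np.outer(d,d);A+=P;B+=P@a;L.append((P,a))
    x=np.linalg.solve(A,B);return x,[np.linalg.norm(P@(x-a)) for P,a in L]
E
python3 - <<'E'
import numpy as np,h
for z,Q in((.079,[(60,270),(335,173),(413,382),(130,490)]),(.103,[(393,135),(670,38),(762,248),(475,357)])):
    W=np.array([h.ray_z('top',170+u/4,120+v/4,z) for u,v in Q]);print(W.round(4).tolist(),W.mean(0).round(4))
    print([np.linalg.norm(W[i]-W[i-1]).round(4) for i in range(4)], [np.degrees(np.arctan2(*(W[i]-W[j])[1::-1])).round(1) for i,j in((0,3),(1,2),(0,1),(3,2))])
# triangulate shell outlines' top corners: top crop px, side crop px (top faces)
t=lambda u,v:('top',170+u/4,120+v/4); s=lambda u,v:('side',215+u/4.5,115+v/4.5)
for a,b in(((157,332),(160,388)),((298,312),(205,298)),((178,370),(208,389)),((319,349),(251,298))):
    print(h.tri([t(*a),s(*b)]))
for n,Q in {'top':[(200,220),(228,185),(260,220),(290,180),(330,170),(320,190)],'side':[(240,185),(275,190),(262,145),(280,140)]}.items():
    d=np.load(f'pics/{n}0.npy')
    for u,v in Q: print(n,u,v,h.w(n,u,v,d[v,u]).round(4))
E
```

```text
[[0.5571, 0.1756, 0.079], [0.5844, 0.0244, 0.079], [0.4668, 0.0038, 0.079], [0.4368, 0.156, 0.079]] [0.5113 0.0899 0.079 ]
[np.float64(0.1219), np.float64(0.1537), np.float64(0.1195), np.float64(0.1551)] [np.float64(9.3), np.float64(9.9), np.float64(100.2), np.float64(101.1)]
[[0.5924, -0.0077, 0.103], [0.6198, -0.1606, 0.103], [0.5006, -0.1826, 0.103], [0.4703, -0.0276, 0.103]] [ 0.5458 -0.0946  0.103 ]
[np.float64(0.1237), np.float64(0.1553), np.float64(0.1212), np.float64(0.1579)] [np.float64(9.3), np.float64(10.5), np.float64(100.2), np.float64(101.1)]
(array([0.5141933 , 0.12995797, 0.0818565 ]), [np.float64(0.0007527423995405904), np.float64(0.000752742399540566)])
(array([0.51226741, 0.0561592 , 0.08094432]), [np.float64(0.0007342976480272429), np.float64(0.0007342976480272125)])
(array([0.49261689, 0.1223603 , 0.07959433]), [np.float64(0.0011238135272882961), np.float64(0.0011238135272882096)])
(array([0.49048751, 0.04858888, 0.079657  ]), [np.float64(0.0015750127455021984), np.float64(0.0015750127455021413)])
top 200 220 [0.4845 0.1551 0.0729]
top 228 185 [0.5485 0.086  0.0727]
top 260 220 [0.4619 0.0325 0.0816]
top 290 180 [ 0.5312 -0.0425  0.0959]
top 330 170 [ 0.538  -0.1284  0.0952]
top 320 190 [ 0.4994 -0.0987  0.098 ]
side 240 185 [0.5565 0.0737 0.0742]
side 275 190 [0.4734 0.07   0.0734]
side 262 145 [ 0.5426 -0.0694  0.0972]
side 280 140 [ 0.5035 -0.1057  0.0961]
```

Candidates in the top view are green (209,201) and (244,197) in the left, sunken tray, and the spare green at (451,212) on the worktop. The pink ones at (162,151) and (293,261) are excluded. In the enlarged crop both tray shells are green, lie side by side with the open side up, and sit about 73 mm apart. I choose (244,197), at world ≈ (0.513, 0.057), because it is nearer the empty tray and has more finger room. The tray floors measure about 0.073 and 0.096–0.097.

```bash
python3 -m jog '[[[0.5,0.07,-0.12,0,0,0,0.01],[0.5,0.15,-0.24,0,0,0,0.02],[0.5,0.15,-0.24,0,0,0,0.02],[0.5,0.15,-0.24,0,0,0,0.02],[0.5,0.15,-0.24,0,0,0,0.02],[0.5,0.15,-0.24,0,0,0,0.02],[0.5,0.15,-0.24,0,0,0,0.02],[0.5,0.15,-0.24,0,0,0,0.02],[0.5,0.15,-0.24,0,0,0,0.02],[0.5,0.15,-0.24,0,0,0,0.02]]]' 10
```

```text
time: 1.1
ee_pos: [0.3596, 0.2896, 0.2606]
eef_rot: [[-0.997, -0.073, -0.0], [-0.073, 0.997, -0.0], [0.0, -0.0, -1.0]]
ft_force: [2.1, -0.0, -0.1]
grip_width: 0.0437
```

```bash
python3 -m jog '[[[0.5,0.15,-0.24,0,0,0,0.02],[0.5,0.15,-0.24,0,0,0,0.02],[0.5,0.15,-0.24,0,0,0,0.02],[0.5,0.15,-0.24,0,0,0,0.02],[0.5,0.15,-0.24,0,0,0,0.02],[0.5,0.15,-0.22,0,0,0,0.02],[0.5,0.08,-0.13,0,0,0,0.015],[0.5,0.04,-0.01,0,0,0,0],[0.5,0,0,0,0,0,0],[0.5,0,0,0,0,0,0]]]'
python3 - <<'E'
from bench import bot, imaging
import cv2,numpy as np,json
s=bot.get_state();c=imaging.get_calibration("wrist")
p,d=imaging.grab_frame("wrist")
json.dump({k:np.array(v).tolist() for k,v in c.items()},open('wc1.json','w'))
cv2.imwrite("pics/w1.png",p[:,:,::-1]);np.save("pics/w1.npy",d)
print(s['ee_pos'],np.round(s['joints'],1))
E
```

```text
time: 2.1
ee_pos: [0.5114, 0.059, 0.2604]
eef_rot: [[-0.96, -0.282, -0.001], [-0.282, 0.96, 0.001], [0.001, 0.001, -1.0]]
ft_force: [0.4, 0.2, -0.4]
grip_width: 0.0441
[0.51141326 0.05902963 0.26040092] [-21.5  17.7  12.1 109.   -4.6  53.8  99.1]
```

View pics/w1.png

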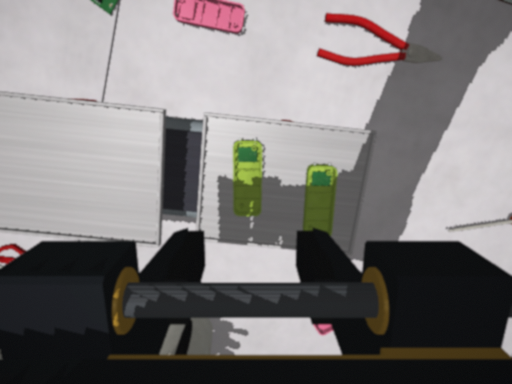

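Run:
```python
import cv2,numpy as np,h,json
c=json.load(open('wc1.json'));h.C['wrist']=c
im=cv2.imread('pics/w1.png');d=np.load('pics/w1.npy')
cv2.imwrite('pics/w1c.png',cv2.resize(im[100:260,150:390],None,fx=3.3,fy=3.3,interpolation=2))
m=cv2.inRange(cv2.cvtColor(im,cv2.COLOR_BGR2HSV),(25,80,30),(85,255,255));m=cv2.morphologyEx(m,cv2.MORPH_OPEN,np.ones((3,3)));m=cv2.morphologyEx(m,cv2.MORPH_CLOSE,np.ones((7,7)))
k,l,st,ce=cv2.connectedComponentsWithStats(m)
for i in range(1,k):
    if st[i,4]>300:
        P=np.array([h.w('wrist',u,v,d[v,u]) for v,u in zip(*np.where(l==i)) if d[v,u]>0])
        Q=P[P[:,2]>.080] 
        print(ce[i].round(1),st[i],np.percentile(P[:,2],[5,50,95]).round(4),cv2.minAreaRect(np.float32(P[:,:2])),cv2.minAreaRect(np.float32(Q[:,:2])) if len(Q)>5 else 0)
for u,v in((60,160),(120,200),(280,150),(350,150),(218,140)): print(h.w('wrist',u,v,d[v,u]).round(4))
# wrist+top triangulation of B end-centres: near sticker
print(h.tri([('wrist',247,154),('top',170+319/4,120+349/4)]),h.tri([('wrist',247.5,178),('top',170+298/4,120+312/4)]))
```

```text
[247.1 177.4] [ 233  140   29   77 2099] [0.0746 0.0763 0.0868] ((0.5146775841712952, 0.05658060312271118), (0.07726985216140747, 0.027084875851869583), 16.865633010864258) ((0.5119177103042603, 0.05637368559837341), (0.07185862958431244, 0.02596152015030384), 16.710060119628906)
[319.5 198.3] [ 303  165   35   70 1978] [0.0747 0.0776 0.0873] ((0.5164361596107483, 0.1147579699754715), (0.06857616454362869, 0.05655162036418915), 14.368197441101074) ((0.5162824988365173, 0.11471860855817795), (0.06825889647006989, 0.05655162036418915), 14.368197441101074)
[ 0.5393 -0.1078  0.0981]
[ 0.5607 -0.0501  0.0986]
[0.4788 0.0792 0.0738]
[0.4601 0.1433 0.0732]
[0.4863 0.0201 0.0738]
(array([0.48620057, 0.04899921, 0.11087708]), [np.float64(0.0002659176599872046), np.float64(0.0002659176599871905)]) (array([0.51136414, 0.05632728, 0.08671008]), [np.float64(0.00044621634846459397), np.float64(0.0004462163484644156)])
```

View pics/w1c.png

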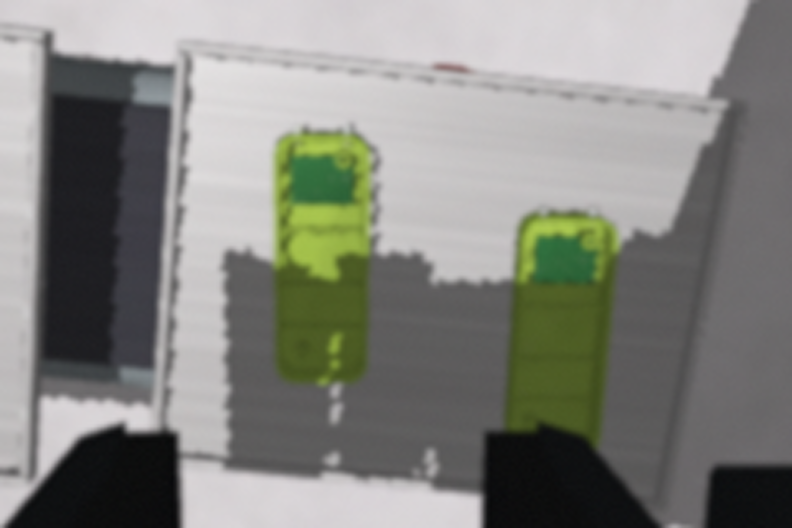

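The crop shows the chosen shell spanning (233,140)–(262,215) in the wrist view, aligned with the jaws, with clear space on both long sides. Its centre is (0.512, 0.0564), yaw 16.7°, and the three views agree. The floor is at 0.0735.

```bash
python3 -m jog '[[[0.5,0.004,-0.017,-0.1,0,0,0],[0.5,0,0,-0.2,0,0,0],[0.5,0,0,-0.2,0,0,0],[0.5,0,0,-0.2,0,0,0],[0.5,0,0,-0.14,0,0,0],[0.5,0,0,-0.1,0,0,0],[0.5,0,0,-0.07,0,0,0],[0.5,0,0,-0.04,0,0,0],[0.5,0,0,-0.01,0,0,0],[0.5,0,0,0,0,0,0]]]' 8
python3 - <<'E'
from bench import imaging
import cv2
p,d=imaging.grab_frame("side");cv2.imwrite("pics/s2.png",cv2.resize(p[110:240,200:320,::-1],None,fx=4.5,fy=4.5))
E
```

```text
time: 3.15
ee_pos: [0.513, 0.0551, 0.1021]
eef_rot: [[-0.96, -0.28, 0.001], [-0.28, 0.96, 0.0], [-0.001, 0.0, -1.0]]
ft_force: [-0.2, -0.1, 0.7]
grip_width: 0.0441
```

View pics/s2.png

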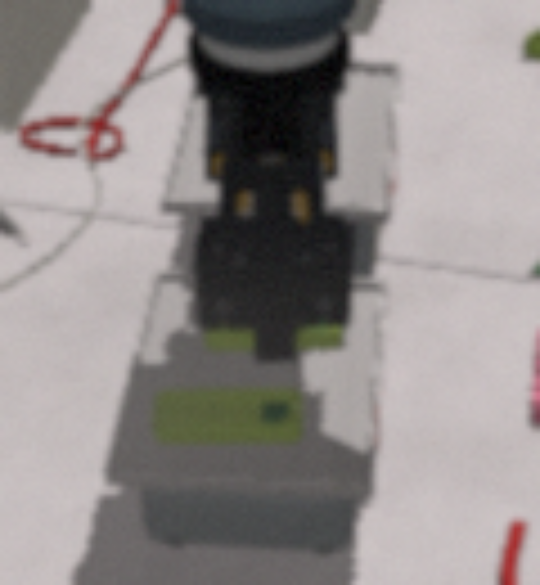

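The fingers straddle the shell's middle at (270,340) in the crop, clear of the neighbouring shell. I'll go 3 mm lower and close.

```bash
python3 -m jog '[[[0.5,0,0.008,-0.015,0,0,0],[0.5,0,0,-0.009,0,0,0],[0.65,0,0,0,0,0,0],[0.75,0,0,0,0,0,0],[0.85,0,0,0,0,0,0],[0.85,0,0,0,0,0,0],[0.85,0,0,0,0,0,0],[0.85,0,0,0,0,0,0],[0.85,0,0,0,0,0,0],[0.85,0,0,0,0,0,0]]]' 8
```

```text
time: 4.2
ee_pos: [0.5128, 0.056, 0.0982]
eef_rot: [[-0.96, -0.28, 0.0], [-0.28, 0.96, 0.0], [-0.0, -0.0, -1.0]]
ft_force: [-0.7, -0.2, 0.7]
grip_width: 0.0271
```

```bash
python3 -m jog '[[[0.85,0,0,0.03,0,0,0],[0.85,0,0,0.05,0,0,0],[0.85,0,0,0.08,0,0,0],[0.85,0,0,0.12,0,0,0],[0.85,0,0,0.14,0,0,0],[0.85,0,0,0.08,0,0,0],[0.85,0,0,0,0,0,0],[0.85,0,0,0,0,0,0],[0.85,0,0,0,0,0,0],[0.85,0,0,0,0,0,0]]]'
python3 - <<'E'
from bench import bot,imaging
import cv2,numpy as np,h,json
p,d=imaging.grab_frame("side");cv2.imwrite("pics/s3.png",cv2.resize(p[90:240,200:320,::-1],None,fx=4,fy=4))
c=imaging.get_calibration("wrist");h.C['wrist']={k:np.array(v).tolist() for k,v in c.items()}
p,d=imaging.grab_frame("wrist");cv2.imwrite("pics/w3.png",p[:,:,::-1]);np.save("pics/w3.npy",d)
json.dump(h.C['wrist'],open('wc3.json','w'))
E
```

```text
time: 5.2
ee_pos: [0.5122, 0.0559, 0.1723]
eef_rot: [[-0.96, -0.28, -0.002], [-0.28, 0.96, -0.0], [0.002, 0.0, -1.0]]
ft_force: [0.5, 0.4, 0.1]
grip_width: 0.0268
```

View pics/s3.png

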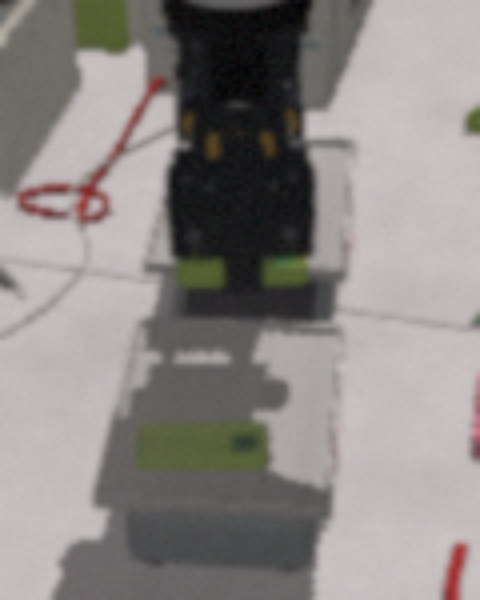

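View pics/w3.png

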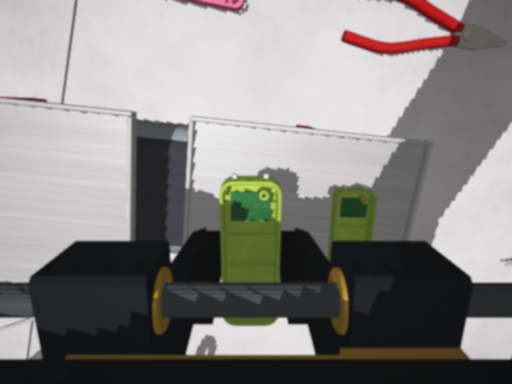

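The shell is held level, between the fingers at about (250,250) in the wrist view. The other shell stays in tray 1. Now across to the tray 2 centre.

```bash
python3 -m jog '[[[0.85,0.01,-0.05,0,0,0,0],[0.85,0.03,-0.11,0,0,0,0],[0.85,0.035,-0.16,0,0,0,0],[0.85,0.04,-0.18,0,0,0,0],[0.85,0.04,-0.18,0,0,0,0],[0.85,0.035,-0.16,0,0,0,0],[0.85,0.025,-0.11,0,0,0,0],[0.85,0.01,-0.05,0,0,0,0],[0.85,0,0,0,0,0,0],[0.85,0,0,0,0,0,0]]]'
python3 - <<'E'
from bench import bot,imaging
import cv2,numpy as np,h,json
p,d=imaging.grab_frame("top");cv2.imwrite("pics/t4.png",cv2.resize(p[110:260,160:380,::-1],None,fx=3.5,fy=3.5))
h.C['wrist']={k:np.array(v).tolist() for k,v in imaging.get_calibration("wrist").items()}
p,d=imaging.grab_frame("wrist");cv2.imwrite("pics/w4.png",p[:,:,::-1]);np.save("pics/w4.npy",d)
P=np.array([[h.w('wrist',u,v,d[v,u]) for u in range(0,512,2)] for v in range(0,260,2)]).reshape(-1,3)
def loc(P,c): q=P[:,:2]-c;a=np.radians(10);return np.c_[q@[np.cos(a),np.sin(a)],q@[-np.sin(a),np.cos(a)]]
for c in((.5113,.0899),(.5458,-.0946)):
    L=loc(P,np.array(c));m=(abs(L[:,0])<55)&(abs(L[:,0])<.055)&(abs(L[:,1])<.07)&(P[:,2]>.05)&(P[:,2]<.115)
    print(m.sum(),np.percentile(P[m,2],[10,50,90]).round(4))
E
```

```text
time: 6.3
ee_pos: [0.5463, -0.0931, 0.1729]
eef_rot: [[-0.96, -0.281, -0.0], [-0.281, 0.96, 0.001], [0.0, 0.001, -1.0]]
ft_force: [0.0, -0.1, 0.4]
grip_width: 0.0269
2603 [0.0757 0.0765 0.0774]
5335 [0.0943 0.0951 0.096 ]
```

View pics/t4.png

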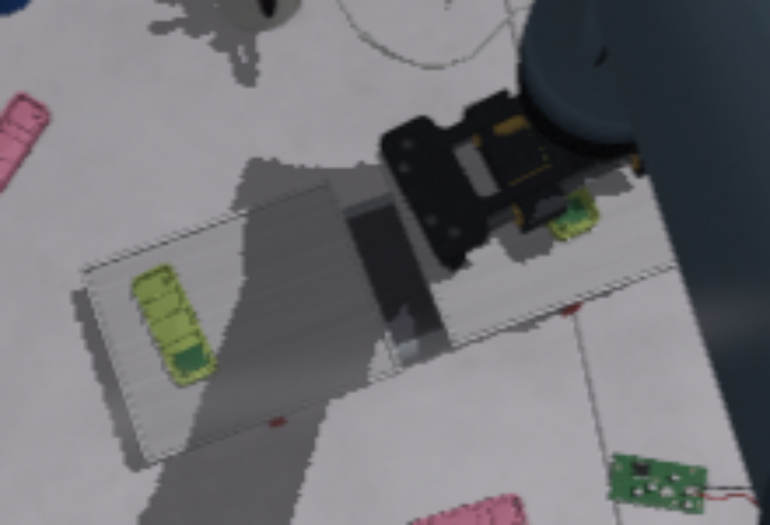

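View pics/w4.png

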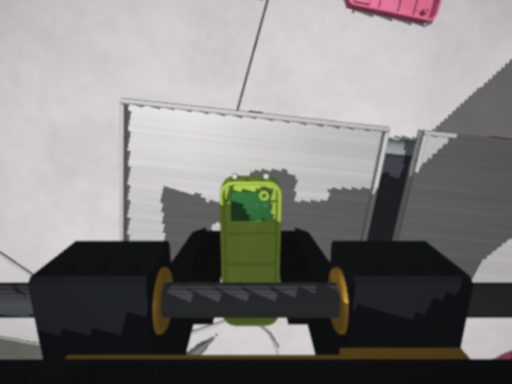

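```bash
python3 -m jog '[[[0.85,0,0,-0.05,0,0,0],[0.85,0,0,-0.09,0,0,0],[0.85,0,0,-0.09,0,0,0],[0.85,0,0,-0.07,0,0,0],[0.85,0,0,-0.05,0,0,0],[0.85,0,0,-0.03,0,0,0],[0.85,0,0,-0.02,0,0,0],[0.85,0,0,-0.01,0,0,0],[0.85,0,0,0,0,0,0],[0.85,0,0,0,0,0,0]]]'
python3 - <<'E'
from bench import bot,imaging
import cv2
p,d=imaging.grab_frame("side");cv2.imwrite("pics/s5.png",cv2.resize(p[90:240,200:320,::-1],None,fx=4,fy=4))
E
```

```text
time: 7.4
ee_pos: [0.5468, -0.0941, 0.112]
eef_rot: [[-0.96, -0.28, 0.001], [-0.28, 0.96, -0.0], [-0.001, -0.0, -1.0]]
ft_force: [0.3, 0.1, -0.8]
grip_width: 0.027
```

View pics/s5.png

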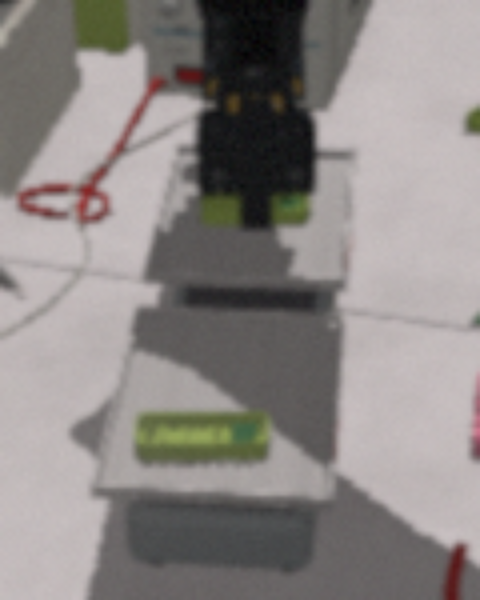

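The shell rests in tray 2 at about (255,208) in the crop, and the two trays look nearly level. I'll release it.

```bash
python3 -m jog '[[[0.8,0,0,0,0,0,0],[0.7,0,0,0,0,0,0],[0.65,0,0,0,0,0,0],[0.6,0,0,0,0,0,0],[0.55,0,0,0,0,0,0],[0.5,0,0,0,0,0,0],[0.5,0,0,0,0,0,0],[0.5,0,0,0,0,0,0],[0.5,0,0,0,0,0,0],[0.5,0,0,0,0,0,0]]]'
python3 -m jog '[[[0.5,0,0,0.02,0,0,0],[0.5,0,0,0.04,0,0,0],[0.5,0,0,0.08,0,0,0],[0.5,0,0,0.15,0,0,0],[0.5,0,0,0.2,0,0,0],[0.5,0,0,0.2,0,0,0],[0.5,0,0,0.2,0,0,0],[0.5,0,0,0.1,0,0,0],[0.5,0,0,0,0,0,0],[0.5,0,0,0,0,0,0]]]'
python3 - <<'E'
from bench import bot,imaging
import cv2,numpy as np,h,json
p,d=imaging.grab_frame("side");cv2.imwrite("pics/s6.png",cv2.resize(p[90:240,200:320,::-1],None,fx=4,fy=4));np.save('pics/s6.npy',d)
h.C['wrist']={k:np.array(v).tolist() for k,v in imaging.get_calibration("wrist").items()}
p,d=imaging.grab_frame("wrist");cv2.imwrite("pics/w6.png",p[:,:,::-1])
P=np.array([[h.w('wrist',u,v,d[v,u]) for u in range(0,512)] for v in range(0,240)]).reshape(-1,3)
a=np.radians(10)
for c in((.5113,.0899),(.5458,-.0946)):
    q=P[:,:2]-c;L=np.c_[q@[np.cos(a),np.sin(a)],q@[-np.sin(a),np.cos(a)]]
    m=(abs(L[:,0])<.055)&(abs(L[:,1])<.07)&(P[:,2]>.05)&(P[:,2]<.13)
    z=P[m,2];f=np.median(z);t=m&(P[:,2]>f+.009);tz=P[t,2]
    print(f.round(4),t.sum(),cv2.minAreaRect(np.float32(L[t])) if t.sum()>5 else 0,np.percentile(tz,[5,95]) if t.sum() else 0)
E
```

```text
time: 8.45
ee_pos: [0.5465, -0.094, 0.1116]
eef_rot: [[-0.96, -0.28, 0.0], [-0.28, 0.96, 0.0], [-0.0, -0.0, -1.0]]
ft_force: [0.0, -0.6, 0.1]
grip_width: 0.0442
time: 9.45
ee_pos: [0.5463, -0.0939, 0.2603]
eef_rot: [[-0.96, -0.28, 0.0], [-0.28, 0.96, 0.0], [-0.0, 0.0, -1.0]]
ft_force: [-0.5, -0.5, -0.7]
grip_width: 0.0441
0.0854 633 ((0.003981899470090866, 0.03801381587982178), (0.05978194996714592, 0.02870282530784607), 5.286210536956787) [0.09475489 0.09909982]
0.0865 450 ((0.0003855489194393158, 0.000580253079533577), (0.07197242975234985, 0.02699788101017475), 6.551572799682617) [0.09605094 0.10024379]
```

View pics/s6.png

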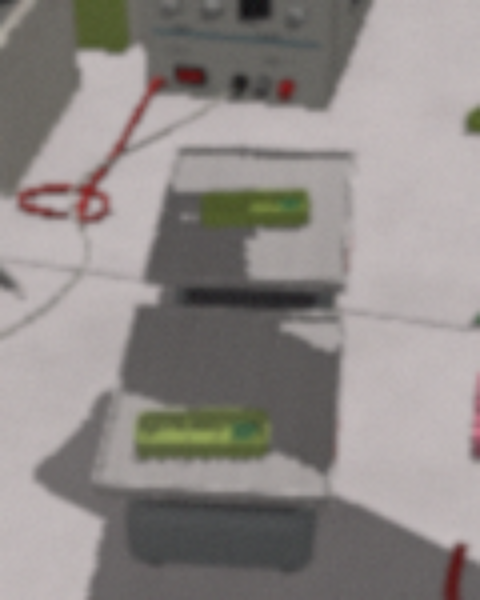

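View pics/w6.png

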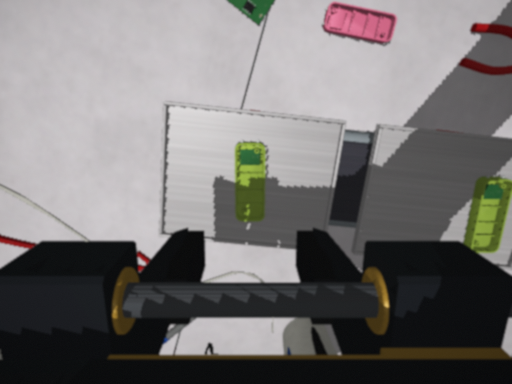

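The wrist view shows one shell flat at (250,180) in tray 2 and the other at (489,214) in tray 1. The floors are at 0.0854 and 0.0865, which is level, and the hand is well clear. I'm handing in.

```bash
python3 -c "
from bench import bot
print(bot.sign_off())"
```

```text
the job is handed in; nothing more can be done
None
```

I moved the half housing nearer the empty tray across to that tray and set it down at its centre. I then released it, raised the hand about 150 mm clear and handed the job in at about 9.6 s.

**Last checks (wrist camera):**
- **Trays:** the floors measured 85.4 mm and 86.5 mm, against 85 mm ± 4.5 mm.
- **Moved housing:** within 1 mm of its tray's centre, open side up.
- **Other housing:** about 4 mm (x) and 38 mm (y) from its tray's centre, open side up. Its far end was partly out of the wrist view, so its x is approximate.
- **Tilt:** both looked flat in the side and wrist views; I did not measure the angle.
- **Force:** the wrist force readings never went above about 2 N.

One check disagreed. Triangulating the sticker end of the chosen housing from the top and wrist views gave an impossible height (111 mm), probably a mismatched pixel. I ignored it because depth and the mid-point triangulation both put the housing's top at about 87 mm.

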